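Seat the kimchi crock lid and clamp it with the squeeze-grip press

ROBOT

A 7-joint arm with a two-finger parallel gripper is mounted at the origin on the work surface. World frame = base frame: x ahead of the robot, y to its left, z up, the work surface at z = 0. Lengths are in m, angles in rad, forces in N, time in s.
With the tool pointing down it reaches from about 0.4 to 0.85 m from the base axis. Payload 10.4 kg.
Tool frame: the origin (TCP) lies between the finger pads; the fingertips stand ahead of it and the grasp point (between the pads) lies 6 mm ahead of it (finger_overhang is the z of the fingertips in the tool frame, in m); z points along the fingers, y is the direction in which the jaws open and shut (so a half turn about z gives the same grasp; the last joint's range is limited). The gripper opens to 85 mm and grips with 20 to 120 N. Pads are 22 mm wide; open, the fingers measure 114 mm over their backs; the gripper's body (76 mm by 85 mm) begins 54 mm behind the grasp point. The pads swing forward as they close: fully open they stand 13 mm farther back than shut.
Start: joints at [1.183, 0.332, -0.065, 1.46, 0.022, 1.35, -0.088], TCP at [0.223, -0.584, 0.256] pointing down, gripper open.
Joint ranges: [-2.6, 2.6], [-0.5, 2.12], [-1.47, 1.34], [0.16, 2.42], [-1.27, 4.41], [0.06, 2.06], [-2.6, 2.6]. Speed limits (rad/s): [2.22, 2.22, 2.79, 2.79, 3.14, 3.14, 3.14].

INTERFACE

Orientations are given as a unit quaternion [x, y, z, w].
In Python, from workcell import * gives the robot as it stands.
- The arm moves only by the shell command python3 -m creep 'ROWS' [FORCE]. ROWS is JSON, a list of rows, each a list of 7 numbers: the turn, a rotation vector about the tool's x, y, z in rad, then the shift along the tool's x, y, z in mm, then the closure in counts, from 0 (fully open) to 255 (shut). In form: [[wx, wy, wz, dx, dy, dz, claw], ...]. A call has 1 to 8 rows; each row shifts and turns the commanded pose from where the row before left it, along the tool's axes as they then stand; what a row does not reach is not made up. A row lasts 1/10 s, in which the tool goes at most 50 mm and 8.59 degrees, less where a joint would pass 70% of its speed; a pose out of reach is approached as far as the arm can. A call is refused whole if a number of a shift passes 50 or a number of a turn 0.15, either way. A call with a gripper value outside its range is refused whole. The fingers move at their own pace and stop on an object; FORCE is the grip in N (left out, the last holds). Time passes only in rows, so rows that do not move let the fingers close. It gives the time, the measured TCP pose, the force and the opening at its end, in the units of the state.
- get_obs(): the state, without advancing time (a new reading comes with each control period).
- camera(name): name is "scene" or "top" or "wrist"; returns (picture, depth): 480x640x3 uint8, blue, green, red; 480x640 float32, m along the optical axis (not along the pixel's ray), 0 where there is no reading.
- camera_model(name): a dict with "camera_matrix" (3x3 intrinsics, pixels), "R" (3x3) and "t" (3): a world point X has camera coordinates R X + t; the wrist camera has in their place "mount" (4x4, takes a point from camera to tool coordinates, whose origin is the TCP and whose axes are the flange's). Camera axes: x right, y down, z forward; pixel columns grow to the right and rows downward; lengths in m; the calibration is good to about 2 mm. A picture is of the moment at which its call begins: read the wrist's pose just before it. camera_model takes no time and is no camera call.
- hand_in(): hands the job in, once; it reports no verdict.
The state is a dict: "clock": time; "joint_pos": joint angles; "joint_velocities": joint speeds; "tau": joint torques, N m; "position": TCP position; "ee_rot": TCP orientation; "ft_force": force on the tool from outside, world axes, zero at the start; "torque": the same for the moment, N m; "grip_width": opening from 0.0 (shut) to 1.0 (fully open).
Only numpy, scipy, OpenCV 4.12 (cv2) and the standard library are available. Lean on these libraries where they do the work, as an engineer would, in place of code of your own. Each camera call takes 0.05 s, during which the arm holds its last target.

TASK

Press the kimchi crock's lid straight down by its knob until it is fully home, and only then work the press: squeeze its two orange paddles together and let them spring apart, again and again, until the pad has come down onto the lid and its spring is pressed in about half way (at least a quarter, at most three quarters; never bottomed out, which would crack the lid). Move the rod only with the paddles, not by pushing on it, leave the things around on the counter where they stand, and finish while still holding the paddles squeezed together.

Things in the scene. Friction and masses are not known exactly. Their poses are not given: they have to be found in the camera images.
- press: hold-down press: steel base plate 170 x 290 x 10 mm, column 22 mm square, blue head 34 mm wide (x), z 182 to 232 mm, with a lower nose (y -10 to +23 mm, top at 213 mm) over the lid's rim that guides the rod. Origin: centre of the plate's underside, on the counter; z up. At x = 0 stand the crock's axis (y = +55 mm), the rod (+2) and the column with the paddles on top (-65). Paddles close along x
- grip_mid (a point): midpoint between the two paddles, 275 mm above the counter (the paddles' tops are at 297 mm); its axes are those of the press (paddles close along x). Under it a 14 mm (x) black spine stands fixed between the paddles up to 285 mm; a blue guide block 76 x 34 mm lies below the paddles, its top at 239 mm
- paddle_n: orange squeeze paddle on the -x side of the press grip, upright plate 8 mm (x) x 26 mm (y) x 55 mm (z); origin at the centre of its underside, 242 mm above the counter. Outer faces of the two paddles are 60 mm apart released and 40 mm apart fully squeezed
- paddle_f: the same on the +x side; the two are linked and always move equally and oppositely, so a gripper centred between them squeezes both
- squeeze (a joint): travel of each paddle towards the middle: 0 released, 0.010 m fully squeezed (a hard stop: gripping harder there adds nothing to the pad). Springs push them back, 5 to 7 N each, in about half a second; driving the rod takes up to about 22 N on each paddle, so grip with 25 to 40 N. Only a squeeze past 0.008 and then a return to under 0.001 gains a tooth
- rod: vertical steel rod 11 mm thick through the nose, with a 22 mm collar low down; the jaw of the press. A full squeeze lowers it by one tooth, 6 mm (the first by 2 to 8 mm); it stays when the paddles go back (18 N of friction). Origin on its axis, at the pad's underside while the spring is relaxed: 20 to 34 mm above the seated lid at the start. Carries the pad
- rod_top (a point): centre of the rod's red top end, 100 mm above the rod's origin; it sinks towards the top of the blue nose. With the lid home, the pad touches when the red end still stands 7 mm above the nose, and the spring is pressed in half way when the two are level
- pad_face (a point): centre of the underside of the orange round pad, 22 mm across and 6 mm thick, sprung under the rod's collar; the gap of 14 mm between pad and collar closes as the spring gives
- pad_spring (a joint): how far the pad is pushed in against its spring: 0 relaxed, 0.014 m bottomed out; 1.2 N per mm. Half way is 0.007
- lid: brown ceramic lid, 148 mm across and 8 mm thick at the rim, with a dome and a knob, on a red gasket plug; it slides straight down only. Origin: centre of the rim's underside
- lid_seat (a joint): how far the lid has been pressed down: 0 to 0.003 m at the start, 0.008 m fully home (a hard stop); it takes about 10 N on the knob to move it, and it stays where it is left
- knob_top (a point): centre of the flat top of the lid's knob, 32 mm across and 31 mm tall; 162 mm above the counter when the lid is home, up to 170 mm before
- lid_spot (a point): the point of the lid's flat rim, on its top, right below the pad, 53 mm from the lid's centre; 120 mm above the counter when the lid is home
- tray: white melamine tray 150 x 210 x 22 mm with three shot glasses, loose, to be left alone; origin at the centre of its underside
- shot0: shot glass 46 mm across, 60 mm tall, standing in the tray; to be left alone; origin under its centre
- shot1: second shot glass, the same
- shot2: third shot glass, the same
- bowl: blue ceramic bowl 130 mm across, 55 mm tall, to be left alone; origin under its centre
- soy: amber soy sauce bottle 60 mm across, 170 mm tall, to be left alone; origin under its centre
- spice: spice jar 60 mm across, 90 mm tall, to be left alone; origin under its centre

How it is judged:
On the way, in this order (a step that is already met when the one before it is completed fails the run):
1. the lid is pressed fully home while the pad is still clear of it (value of joint lid_seat above 0.007 m and value of joint pad_spring below 0.001 m), for 0.2 s.
2. the paddles are squeezed by the gripper (value of joint squeeze above 0.006 m and contact force between the fingers and paddle_n above 1 N and contact force between the fingers and paddle_f above 1 N), for 0.1 s.
3. the pad has come down onto the lid (value of joint pad_spring above 0.001 m), for 0.1 s.
At the end, for the whole second after the job is handed in: the lid is home (pressed down more than 7 mm of 8), the pad rests on it with more than 2.5 N and its spring is pushed in between 3 and 11.2 mm of its 14, and the gripper holds both paddles (more than 2 N on each) squeezed more than 6 of their 10 mm (value of joint lid_seat above 0.007 m and contact force between rod and lid above 2.5 N and value of joint pad_spring between 0.003 and 0.0112 m and value of joint squeeze above 0.006 m and contact force between the fingers and paddle_n above 2 N and contact force between the fingers and paddle_f above 2 N); the arm keeps its last pose, push and grip.
It fails at once if the pad's spring is bottomed out or the pad presses the lid with more than 25 N (lid cracked) (value of joint pad_spring above 0.013 m or contact force between rod and lid above 25 N).
It fails at once if the pad is clamped down before the lid is home (value of joint lid_seat below 0.006 m and value of joint pad_spring above 0.0015 m).
It fails at once if the rod or pad is pushed directly by the robot (contact force between any of the fingers, the arm and rod above 5 N).
It fails at once if a bystander is disturbed (distance of any of tray, shot0, shot1, shot2, bowl, soy, spice from where it was at the start of the episode above 0.03 m).
It also fails if it takes over 64 s, if anything falls off the work surface, if the arm or the gripper's body presses on something with over 40 N, if the wrist force passes 120 N, or if a joint passes its speed limit or range.

## Working session

There is one attempt and no reset: what is moved stays moved. The work goes in short steps, Python scripts to look and compute and a shell command to move; the robot and the scene stay as the last step left them, time stands still between calls to the robot, and variables do not carry over. Pictures are saved under pics/ and viewed, and the job is handed in when it is done.

```bash
mkdir -p pics; ls; cat > h.py <<'E'
from workcell import *
import numpy as np, cv2
from scipy.spatial.transform import Rotation as Ro
def ray(cm,u,v):
    K=np.array(cm["camera_matrix"]);d=np.linalg.inv(K)@[u,v,1.]
    R=np.array(cm["R"]);t=np.array(cm["t"]);return -R.T@t, R.T@d
def pts(cm,dep):
    K=np.array(cm["camera_matrix"]);v,u=np.mgrid[0:480,0:640]
    P=np.stack([(u-K[0,2])/K[0,0]*dep,(v-K[1,2])/K[1,1]*dep,dep],-1)
    return (P-np.array(cm["t"]))@np.array(cm["R"])
def proj(cm,X):
    c=np.array(cm["R"])@X+np.array(cm["t"]);p=np.array(cm["camera_matrix"])@c;return p[:2]/p[2]
E
python3 - <<'E'
from h import *
print(get_obs())
for n in("scene","top","wrist"):
    p,d=camera(n);cv2.imwrite(f"pics/{n}0.png",p);np.save(f"{n}0.npy",d);print(n,camera_model(n),(d>0).mean())
E
```

```text
pics
{'clock': 0.0, 'joint_pos': array([ 1.18339542,  0.33288489, -0.06467502,  1.46094026,  0.02160918,
        1.3498848 , -0.08853055]), 'joint_velocities': array([ 6.56916245e-04, -1.40327158e-03,  6.72299550e-04, -4.18180985e-05,
       -3.42807389e-04,  1.84896991e-03, -5.82619379e-04]), 'tau': array([-1.41565652e-03, -6.25454664e+01,  4.81012592e-02, -3.91609168e+01,
        1.60428614e-02,  9.89155989e-03, -1.51151539e-05]), 'position': array([ 0.22283817, -0.58356684,  0.25550821]), 'ee_rot': array([ 9.83413686e-01,  1.81375348e-01, -1.69164498e-04, -6.90434795e-04]), 'ft_force': array([-0.26180568, -0.02037307,  0.1697527 ]), 'torque': array([ 0.00711884,  0.00096759, -0.00496454]), 'grip_width': 0.996736563126999}
scene {'camera_matrix': array([[531.63994826,   0.        , 318.17713525],
       [  0.        , 531.63994826, 239.73606525],
       [  0.        ,   0.        ,   1.        ]]), 'R': array([[ 0.09708584,  0.99518115, -0.01374148],
       [ 0.55545211, -0.06563387, -0.82895425],
       [-0.82586154,  0.07284698, -0.55914759]]), 't': array([-0.05613169, -0.1924295
[... 281 characters left out ...]
81937, -0.00463406, -0.11091253],
       [ 0.11096814, -0.01426881, -0.99372153]]), 't': array([-0.013287  ,  0.60514592,  1.48693875])} 0.9961295572916666
wrist {'camera_matrix': array([[385.4816474 ,   0.        , 320.09907276],
       [  0.        , 385.4816474 , 245.00183701],
       [  0.        ,   0.        ,   1.        ]]), 'mount': array([[ 1.05320010e-03, -9.61402041e-01, -2.75145429e-01,
         7.00622892e-02],
       [ 9.99999438e-01,  1.04679352e-03,  1.70128514e-04,
         2.65739056e-04],
       [ 1.24458551e-04, -2.75145453e-01,  9.61402603e-01,
        -1.17375093e-01],
       [ 0.00000000e+00,  0.00000000e+00,  0.00000000e+00,
         1.00000000e+00]])} 0.996083984375
```

View pics/scene0.png

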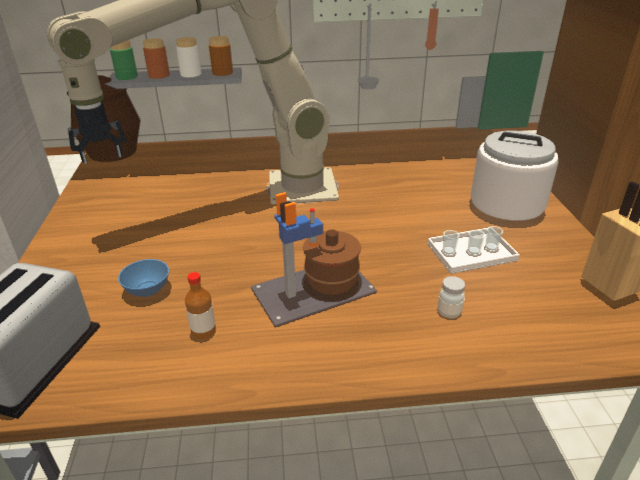

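View pics/top0.png

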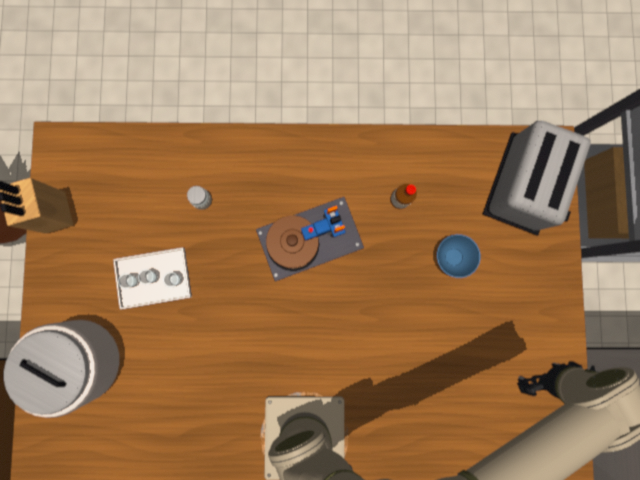

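The top view shows the paddles near (335,218), the red rod end near (311,230) and the knob near (292,240). The scene view shows the press at about (300,250). Next I measure them.

```bash
python3 - <<'E'
from h import *
for n in("top","scene"):
    p=cv2.imread(f"pics/{n}0.png");cm=camera_model(n);d=np.load(f"{n}0.npy");P=pts(cm,d)
    x0,y0,x1,y1=(255,195,370,285) if n=="top" else (250,185,380,320)
    cv2.imwrite(f"pics/{n}0c.png",cv2.resize(p[y0:y1,x0:x1],None,fx=6 if n=="top" else 4.4,fy=6 if n=="top" else 4.4,interpolation=cv2.INTER_NEAREST))
    h=cv2.cvtColor(p,cv2.COLOR_BGR2HSV);roi=np.zeros((480,640),bool);roi[y0:y1,x0:x1]=1
    H,S,V=[h[...,i].astype(int) for i in range(3)]
    org=roi&(H>4)&(H<16)&(S>210)&(V>160)&(P[...,2]>.23)
    red=roi&((H<4)|(H>174))&(S>150)&(V>120)&(P[...,2]>.19)
    blue=roi&(H>100)&(H<125)&(S>120)
    for nm,m in(("org",org),("red",red),("blue",blue)):
        k,l,st,c=cv2.connectedComponentsWithStats(m.astype(np.uint8))
        for i in range(1,k):
            if st[i,4]>5: q=P[l==i];print(n,nm,st[i],c[i],np.median(q,0).round(4),q[:,2].max().round(4))
    if n=="top":
        for zr in((.155,.175),(.225,.24),(.275,.31)):
            m=roi&(P[...,2]>zr[0])&(P[...,2]<zr[1]);k,l,st,c=cv2.connectedComponentsWithStats(m.astype(np.uint8))
            for i in range(1,k):
                if st[i,4]>5:q=P[l==i];print(zr,st[i],c[i],q.mean(0).round(4),cv2.minAreaRect(q[:,:2].astype(np.float32)))
E
```

```text
top org [328 206   9   6  27] [331.96296296 208.66666667] [ 0.6315 -0.0654  0.2958] 0.3013
top org [335 226   9   5  20] [339.1  228.35] [ 0.5834 -0.0828  0.2957] 0.3013
top red [309 228   3   4  11] [310.09090909 229.63636364] [ 0.5847 -0.0117  0.248 ] 0.2515
top blue [302 210  43  30 480] [321.9     227.41875] [ 0.5914 -0.0458  0.2317] 0.2851
top blue [336 211   3   6  15] [336.8 213.6] [ 0.6275 -0.0819  0.2395] 0.2844
(0.155, 0.175) [286 235  12  12 106] [291.55660377 240.0754717 ] [0.5653 0.0372 0.1678] ((0.5658075213432312, 0.037196800112724304), (0.029278164729475975, 0.029476715251803398), 47.285308837890625)
(0.225, 0.24) [313 209  33  29 296] [325.42567568 226.08108108] [ 0.5962 -0.0521  0.2333] ((0.5922151803970337, -0.056627385318279266), (0.07857471704483032, 0.062049396336078644), 40.458595275878906)
(0.225, 0.24) [335 212   4   5  10] [336.  214.1] [ 0.6272 -0.0795  0.2379] ((0.6272352337837219, -0.08074913173913956), (0.00796923041343689, 0.010446767322719097), 89.66291809082031)
(0.225, 0.24) [337 221   6   5  15] [339.8        223.26666667] [ 0.6032 -0.0893  0.2375] 
[... 723 characters left out ...]
  10  16  66] [280.10606061 198.63636364] [ 0.5889 -0.0875  0.2852] 0.8967
scene org [285 203  10   8  38] [289.10526316 205.73684211] [ 0.6361 -0.0675  0.2938] 0.298
scene org [286 210   9  15  39] [291.07692308 217.17948718] [ 0.6356 -0.0625  0.2606] 0.2816
scene red [311 209   3   3   9] [312. 210.] [ 0.5894 -0.0124  0.249 ] 0.2517
scene blue [277 217   4   4  14] [278.71428571 218.5       ] [ 0.6007 -0.092   0.2387] 0.2411
scene blue [286 216  23  14 109] [298.85321101 221.83486239] [ 0.607  -0.0441  0.2321] 0.2417
scene blue [310 219  12   8  50] [315.54 223.04] [ 0.5925 -0.0036  0.2126] 0.2217
scene blue [282 223   4   4  13] [283.38461538 224.53846154] [ 0.6291 -0.0832  0.2381] 0.2408
```

```bash
cat >> h.py <<'E'
A=np.radians(20.8); PX=np.array([np.cos(A),np.sin(A),0]); PY=np.array([-np.sin(A),np.cos(A),0])
RT=np.stack([PX*0+PY,PX,[0,0,-1]],1)
def diff(target):
    o=get_obs();R=Ro.from_quat(o["ee_rot"])
    print("t",round(o["clock"],2),"pos",o["position"].round(4),"F",o["ft_force"].round(1),"w",round(float(o["grip_width"]),3),"j",o["joint_pos"].round(2))
    print("turn(tool)",(R.inv()*Ro.from_matrix(RT)).as_rotvec().round(4),"shift(tool,mm)",(R.inv().apply(np.array(target)-o["position"])*1000).round(1))
E
python3 - <<'E'
from h import *
import workcell
print([ (k,getattr(workcell,k)) for k in dir(workcell) if not k.startswith('_') and not callable(getattr(workcell,k))][:20])
diff([.563,.043,.38])
E
python3 -m creep '[[0,0,-0.15,0,0,-50,0],[0,0,-0.15,0,0,-50,0],[0,0,-0.15,0,0,0,0],[0,0,-0.15,0,0,0,0],[0,0,-0.15,0,0,0,0],[0,0,-0.15,0,0,0,0],[0,0,-0.15,0,0,0,0],[0,0,-0.15,0,0,0,0]]'
```

```text
[('finger_overhang', 0.025)]
t 0.15 pos [ 0.2229 -0.5836  0.2557] F [0.  0.3 0.9] w 1.005 j [ 1.18  0.33 -0.06  1.46  0.02  1.35 -0.09]
turn(tool) [-9.0000e-04 -8.0000e-04 -1.5691e+00] shift(tool,mm) [ 541.3 -464.2 -123.8]
clock: 0.95
position: [0.2229, -0.5838, 0.356]
ee_rot: [0.707, 0.707, 0.0, -0.0]
ft_force: [-0.4, 1.0, 0.2]
grip_width: 1.0
```

```bash
python3 -m creep '[[0,0,-0.15,0,0,-15,255],[0,0,-0.15,0,0,0,255],[0,0,-0.07,0,0,0,255],[0,0,0,0,0,0,255],[0,0,0,0,0,0,255]]' 30; python3 -c "
from h import *
diff([.563,.043,.38])"
```

```text
clock: 1.45
position: [0.2229, -0.5838, 0.3711]
ee_rot: [0.568, 0.823, 0.0, -0.0]
ft_force: [-0.4, 0.7, -0.4]
grip_width: 0.145
t 1.45 pos [ 0.2229 -0.5838  0.3711] F [-0.4  0.7 -0.4] w 0.145 j [ 1.32  0.32 -0.25  1.25  0.08  1.58  1.44]
turn(tool) [ 0.     -0.0004 -0.0015] shift(tool,mm) [466.1 539.8  -8.8]
```

```bash
python3 -m creep '[[0,0,0,30,35,0,255],[0,0,0,30,35,0,255],[0,0,0,30,35,0,255],[0,0,0,30,35,0,255],[0,0,0,30,35,0,255],[0,0,0,30,35,0,255],[0,0,0,30,35,0,255],[0,0,0,30,35,0,255]]'; python3 -m creep '[[0,0,0,30,35,0,255],[0,0,0,30,35,0,255],[0,0,0,30,35,0,255],[0,0,0,30,35,0,255],[0,0,0,30,35,0,255],[0,0,0,30,35,0,255],[0,0,0,30,35,0,255],[0,0,0,0,0,0,255]]';  python3 -c "
from h import *
diff([.563,.043,.25])"
```

```text
clock: 2.25
position: [0.3997, -0.2581, 0.3714]
ee_rot: [0.568, 0.823, -0.0, 0.0]
ft_force: [1.2, 0.2, 0.4]
grip_width: 0.002
clock: 3.05
position: [0.5541, 0.0304, 0.3707]
ee_rot: [0.565, 0.825, 0.001, -0.001]
ft_force: [-1.1, -0.0, -0.1]
grip_width: -0.001
t 3.05 pos [0.5541 0.0304 0.3707] F [-1.1 -0.  -0.1] w -0.001 j [ 0.57  0.23 -0.85  1.42  0.17  1.57  0.11]
turn(tool) [ 0.0008 -0.0035  0.0078] shift(tool,mm) [  8.1  12.8 120.8]
```

```bash
python3 -m creep '[[0,0,0,8,13,20,255],[0,0,0.007,0,0,30,255],[0,0,0,0,0,0,255],[0,0,0,0,0,0,255]]';  python3 -c "
from h import *
diff([.563,.043,.21])
for n in ('scene','top','wrist'):
    p,d=camera(n);cv2.imwrite(f'pics/{n}1.png',p);np.save(f'{n}1.npy',d)
p=cv2.imread('pics/scene1.png');cv2.imwrite('pics/scene1c.png',cv2.resize(p[150:320,220:400],None,fx=3.3,fy=3.3))
"
```

```text
clock: 3.45
position: [0.5625, 0.0352, 0.3218]
ee_rot: [0.571, 0.821, -0.0, -0.0]
ft_force: [-0.1, -0.2, 0.2]
grip_width: -0.001
t 3.45 pos [0.5625 0.0352 0.3218] F [-0.1 -0.2  0.2] w -0.001 j [ 0.55  0.27 -0.84  1.49  0.2   1.48  0.07]
turn(tool) [-0.0007  0.0001 -0.0074] shift(tool,mm) [  7.2   3.2 111.8]
```

View pics/scene1c.png

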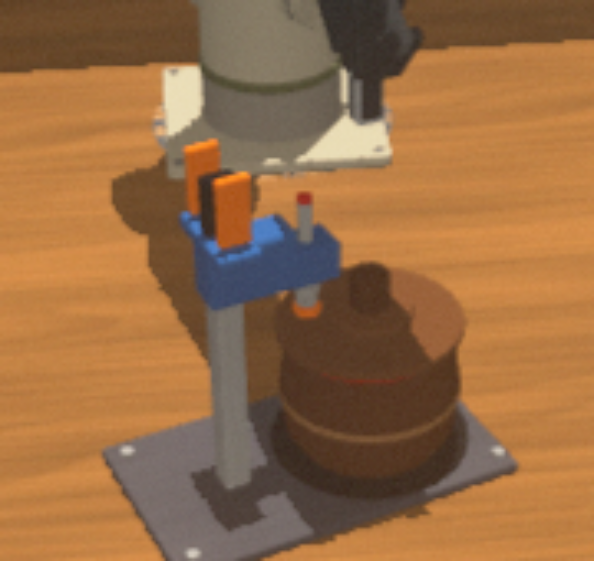

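View pics/wrist1.png

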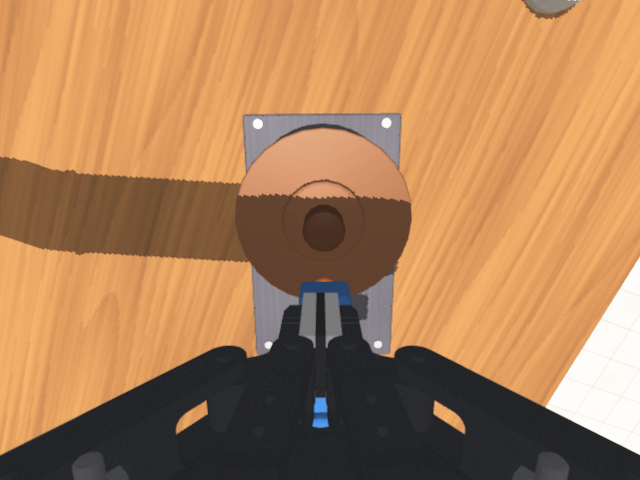

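The wrist view shows the knob's top centred near (323,226), with the fingers over the nose. I'll cross-check that position by ray casting.

```bash
cat >> h.py <<'E'
def wcm(o):
    cm=camera_model("wrist");M=np.array(cm["mount"]);T=np.eye(4);T[:3,:3]=Ro.from_quat(o["ee_rot"]).as_matrix();T[:3,3]=o["position"]
    W=np.linalg.inv(T@M);return {"camera_matrix":cm["camera_matrix"],"R":W[:3,:3],"t":W[:3,3]}
E
python3 -c "
from h import *
cm=wcm(get_obs());P=pts(cm,np.load('wrist1.npy'))
m=(P[...,2]>.158)&(P[...,2]<.176);m[:190]=0;m[262:]=0;m[:,:290]=0;m[:,360:]=0
q=P[m];print(q.shape,q.mean(0),np.median(q[:,2]),q[:,:2].min(0),q[:,:2].max(0))
diff([.563,.043,.21])
"
```

```text
(1436, 3) [0.56539025 0.03895267 0.16729427] 0.1676321878006607 [0.55026108 0.02239355] [0.5815467  0.05340063]
t 3.6 pos [0.5631 0.0354 0.323 ] F [0.4 0.1 0.6] w -0.002 j [ 0.55  0.26 -0.84  1.49  0.2   1.48  0.07]
turn(tool) [ 0.002  0.001 -0.007] shift(tool,mm) [  7.3   2.3 113. ]
```

```bash
python3 -m creep '[[0,0,-0.007,7,2,20,255],[0,0,0,0,0,30,255],[0,0,0,0,0,30,255],[0,0,0,0,0,20,255],[0,0,0,0,0,0,255],[0,0,0,0,0,0,255]]' 60;  python3 -c "
from h import *
diff([.563,.0437,.187])
p,d=camera('scene');cv2.imwrite('pics/s2c.png',cv2.resize(p[150:320,220:400],None,fx=3.3,fy=3.3))
"
```

```text
clock: 4.2
position: [0.5627, 0.0429, 0.2227]
ee_rot: [0.568, 0.823, 0.0, 0.001]
ft_force: [0.4, 0.7, -0.2]
grip_width: -0.003
t 4.2 pos [0.5627 0.0429 0.2227] F [ 0.4  0.7 -0.2] w -0.003 j [ 0.53  0.33 -0.83  1.64  0.25  1.29  0.02]
turn(tool) [0.0013 0.0004 0.0006] shift(tool,mm) [ 0.7  0.6 35.7]
```

View pics/s2c.png

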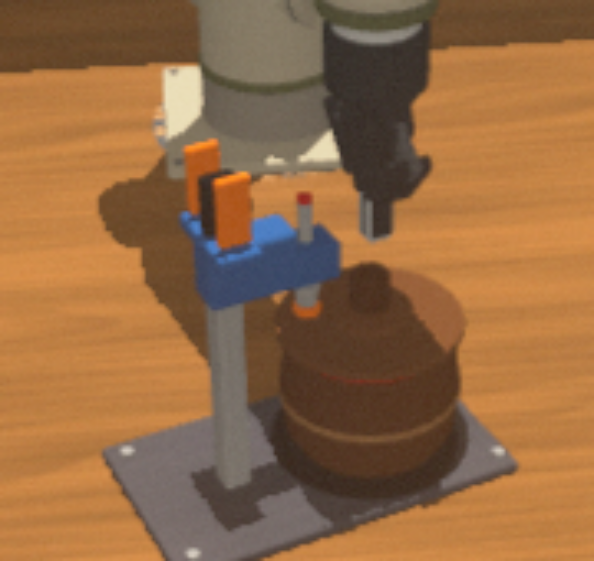

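The fingertips sit above the knob, near crop pixel (375,238) with the knob top at (370,270), and the rod is clear. I'll press down in small steps.

```bash
python3 -m creep '[[0,0,0,0,0,10,255],[0,0,0,0,0,8,255],[0,0,0,0,0,4,255],[0,0,0,0,0,4,255],[0,0,0,0,0,0,255]]'; python3 -m creep '[[0,0,0,0,0,2,255],[0,0,0,0,0,2,255],[0,0,0,0,0,0,255]]'
```

```text
clock: 4.75
position: [0.5619, 0.0429, 0.1947]
ee_rot: [0.567, 0.823, -0.0, -0.0]
ft_force: [-0.4, 0.3, -0.6]
grip_width: -0.002
clock: 5.05
position: [0.5623, 0.043, 0.1919]
ee_rot: [0.567, 0.823, 0.0, 0.0]
ft_force: [-1.0, -0.7, 3.5]
grip_width: 0.001
```

```bash
python3 -m creep '[[0,0,0,0,0,1,255],[0,0,0,0,0,1,255],[0,0,0,0,0,0,255]]'; python3 -m creep '[[0,0,0,0,0,1,255],[0,0,0,0,0,1,255],[0,0,0,0,0,0,255]]';python3 -m creep '[[0,0,0,0,0,1,255],[0,0,0,0,0,1,255],[0,0,0,0,0,0,255]]'
```

```text
clock: 5.35
position: [0.5623, 0.043, 0.1902]
ee_rot: [0.567, 0.823, 0.0, 0.0]
ft_force: [-3.1, -0.4, 7.3]
grip_width: -0.001
clock: 5.65
position: [0.5624, 0.043, 0.1883]
ee_rot: [0.567, 0.823, 0.0, 0.001]
ft_force: [-2.8, -1.0, 8.1]
grip_width: -0.005
clock: 5.95
position: [0.5624, 0.043, 0.1871]
ee_rot: [0.567, 0.823, -0.0, 0.001]
ft_force: [-5.9, -1.3, 16.0]
grip_width: -0.003
```

```bash
python3 -m creep '[[0,0,0,0,0,1,255],[0,0,0,0,0,1,255],[0,0,0,0,0,0,255]]'; python3 -m creep '[[0,0,0,0,0,1,255],[0,0,0,0,0,1,255],[0,0,0,0,0,0,255]]'
```

```text
clock: 6.25
position: [0.5625, 0.0431, 0.1869]
ee_rot: [0.567, 0.823, -0.0, 0.001]
ft_force: [-15.2, -3.0, 33.3]
grip_width: -0.003
clock: 6.55
position: [0.5627, 0.0432, 0.1868]
ee_rot: [0.567, 0.823, -0.0, 0.002]
ft_force: [-23.9, -5.0, 51.9]
grip_width: -0.0
```

The lid is at its hard stop: the tip stays at z = 0.162 while the force climbs to 52 N. I'll lift off and open the gripper.

```bash
python3 -m creep '[[0,0,0,0,0,-10,255],[0,0,0,0,0,-20,255],[0,0,0,0,0,-40,255],[0,0,0,0,0,-40,255],[0,0,0,0,0,-40,255],[0,0,0,0,0,-40,0],[0,0,0,0,0,0,0],[0,0,0,0,0,0,0]]' 32;  python3 -c "
from h import *
diff([.6078,-.0748,.375])
p,d=camera('top');P=pts(camera_model('top'),d);q=P[236:245,287:297].reshape(-1,3);print(np.median(q,0))
p,d=camera('wrist');cv2.imwrite('pics/w3.png',p);np.save('w3.npy',d)
"
```

```text
clock: 7.35
position: [0.5624, 0.0431, 0.3719]
ee_rot: [0.567, 0.823, 0.0, 0.001]
ft_force: [-0.9, 0.3, -1.8]
grip_width: 0.503
t 7.35 pos [0.5624 0.0431 0.3719] F [-0.9  0.3 -1.8] w 0.503 j [ 0.54  0.26 -0.85  1.4   0.19  1.57  0.07]
turn(tool) [0.0016 0.0006 0.001 ] shift(tool,mm) [-126.3    0.4   -3. ]
[0.51231004 0.02635956 0.7354898 ]
```

View pics/w3.png

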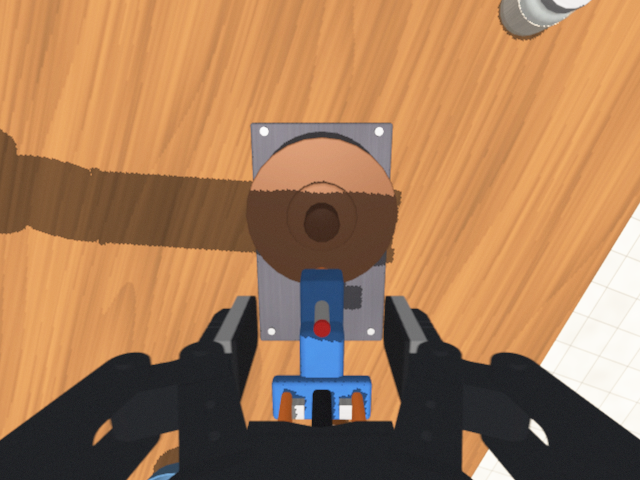

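The wrist view shows the knob at (321,222), the red rod end at (322,328) and the paddles at (286,405) and (358,405), all in line with the tool. I'll measure them and move over the paddles.

```bash
python3 -c "
from h import *
cm=wcm(get_obs());P=pts(cm,np.load('w3.npy'));p=cv2.imread('pics/w3.png')
print('knob',np.median(P[216:228,313:330].reshape(-1,3),0))
h=cv2.cvtColor(p,cv2.COLOR_BGR2HSV)
m=((h[...,0]<4)|(h[...,0]>175))&(h[...,1]>180)&(h[...,2]>100);m[:310]=0;m[345:]=0;m[:,310:]=m[:,310:];m[:,:310]=0;m[:,335:]=0
q=P[m];print('red',len(q),np.median(q,0))
q=P[280:300,306:315].reshape(-1,3);print('nose',np.median(q,0))
mm=(h[...,0]>100)&(h[...,0]<125)&(h[...,1]>120);mm[:265]=0;mm[425:]=0;mm[:,:260]=0;mm[:,380:]=0
for z0,z1 in((.205,.220),(.225,.236),(.236,.244)):
  q=P[mm&(P[...,2]>z0)&(P[...,2]<z1)];r=(q-[.6078,-.0748,0]);print(z0,len(q),'px',np.percentile(r@PX,[2,98]),'py',np.percentile(r@PY,[2,98]))
"
python3 -m creep '[[0,0,0,-20,0,0,0],[0,0,0,-35,0,0,0],[0,0,0,-35,0,0,0],[0,0,0,-30,0,0,0],[0,0,0,-6,0,0,0],[0,0,0,0,0,0,0],[0,0,0,0,0,0,0]]'
python3 -c "
from h import *
diff([.6078,-.0748,.281])
p,d=camera('wrist');cv2.imwrite('pics/w4.png',p);np.save('w4.npy',d)
p,d=camera('scene');cv2.imwrite('pics/s4c.png',cv2.resize(p[120:290,220:400],None,fx=3.3,fy=3.3))
"
```

```text
knob [0.56347677 0.04069521 0.16135049]
red 214 [ 0.5836775  -0.01107233  0.24855219]
nose [ 0.57066116 -0.00169396  0.21206933]
0.205 1639 px [-0.01581017  0.01599615] py [0.05404362 0.08839118]
0.225 2446 px [-0.03113735  0.0307988 ] py [0.01595654 0.05396052]
0.236 1786 px [-0.03608497  0.03623964] py [-0.01270231  0.01684097]
clock: 8.15
position: [0.6067, -0.0739, 0.3708]
ee_rot: [0.567, 0.824, 0.0, -0.001]
ft_force: [0.6, -0.7, 0.4]
grip_width: 1.002
t 8.15 pos [ 0.6067 -0.0739  0.3708] F [ 0.6 -0.7  0.4] w 1.002 j [ 0.62  0.36 -0.78  1.27  0.25  1.61  0.24]
turn(tool) [-0.0005 -0.0009  0.0021] shift(tool,mm) [-1.3  0.7 89.8]
```

View pics/w4.png

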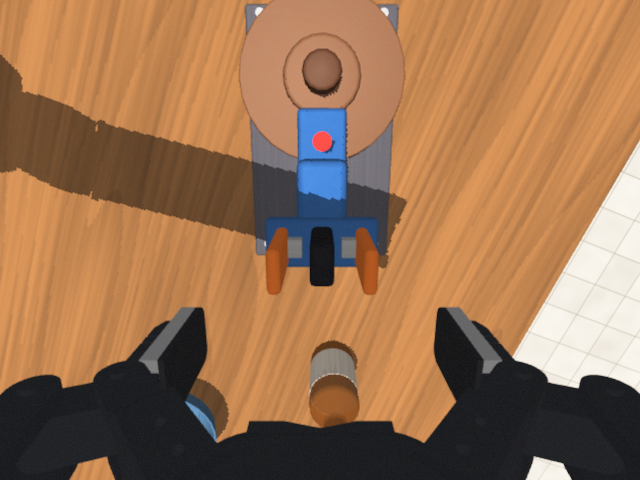

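View pics/s4c.png

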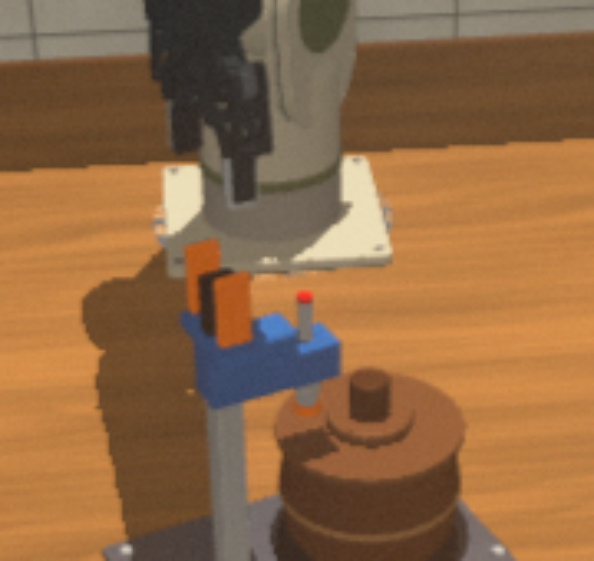

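The open fingers straddle the paddles: paddles at (277,260) and (367,260), spine at (322,255). The lid reads home (knob z 0.161) and the rod top is at z 0.2486. Descending.

```bash
python3 -m creep '[[0,0,0,-1,0.5,20,0],[0,0,0,0,0,30,0],[0,0,0,0,0,25,0],[0,0,0,0,0,15,0],[0,0,0,0,0,0,0],[0,0,0,0,0,0,0]]' 32
python3 -c "
from h import *
diff([.6078,-.0748,.281])
p,d=camera('wrist');cv2.imwrite('pics/w5.png',p);np.save('w5.npy',d)
p,d=camera('scene');cv2.imwrite('pics/s5c.png',cv2.resize(p[120:290,220:400],None,fx=3.3,fy=3.3))
"
```

```text
clock: 8.85
position: [0.6081, -0.0752, 0.2824]
ee_rot: [0.567, 0.824, 0.0, 0.0]
ft_force: [0.1, 0.4, 1.4]
grip_width: 1.001
t 8.85 pos [ 0.6081 -0.0752  0.2824] F [0.1 0.4 1.4] w 1.001 j [ 0.63  0.39 -0.77  1.43  0.27  1.43  0.23]
turn(tool) [0.0009 0.0005 0.0015] shift(tool,mm) [ 0.5 -0.1  1.4]
```

View pics/w5.png

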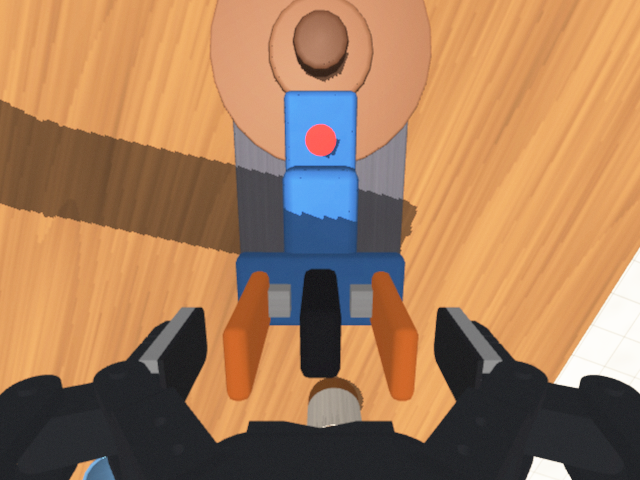

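View pics/s5c.png

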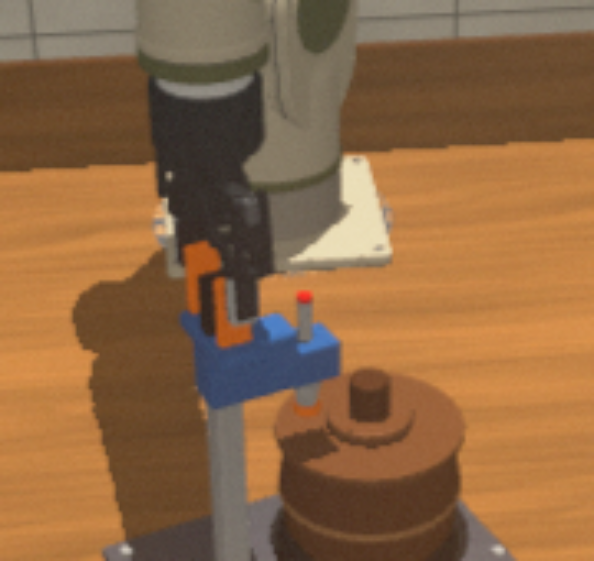

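The fingers are alongside the paddles and centred, with the paddles at (247,335) and (394,335). First squeeze.

```bash
python3 -m creep '[[0,0,0,0,0,0,255],[0,0,0,0,0,0,255],[0,0,0,0,0,0,255],[0,0,0,0,0,0,255],[0,0,0,0,0,0,255],[0,0,0,0,0,0,255],[0,0,0,0,0,0,255],[0,0,0,0,0,0,255]]' 32
cat >> h.py <<'E'
def look(tag):
    diff([.6078,-.0748,.281]);cm=wcm(get_obs());p,d=camera('wrist');cv2.imwrite(f'pics/{tag}.png',p);P=pts(cm,d)
    h=cv2.cvtColor(p,cv2.COLOR_BGR2HSV);m=((h[...,0]<4)|(h[...,0]>175))&(h[...,1]>150)&(h[...,2]>110);m[:90]=0;m[240:]=0;m[:,:285]=0;m[:,355:]=0
    m=cv2.erode(m.astype(np.uint8),np.ones((3,3)))>0
    q=P[m];b=(h[...,0]>100)&(h[...,0]<125)&(h[...,1]>120);b[:95]=0;b[165:]=0;b[:,:285]=0;b[:,355:]=0
    nz=P[b&(abs(P[...,2]-.212)<.006)];print('red',len(q),np.median(q,0).round(4),'nose z',np.median(nz[:,2]).round(4),'stand',(np.median(q[:,2])-np.median(nz[:,2])).round(4))
E
python3 -c "
from h import *
look('w6')"
```

```text
clock: 9.75
position: [0.6082, -0.0755, 0.2853]
ee_rot: [0.568, 0.823, 0.0, 0.002]
ft_force: [-8.6, -0.9, 24.1]
grip_width: 0.455
t 9.75 pos [ 0.6082 -0.0755  0.2853] F [-8.6 -0.9 24.1] w 0.455 j [ 0.64  0.39 -0.77  1.42  0.27  1.44  0.23]
turn(tool) [0.0026 0.0028 0.0006] shift(tool,mm) [ 0.8 -0.1  4.3]
red 521 [ 0.5845 -0.0119  0.2443] nose z 0.2127 stand 0.0316
```

View pics/w6.png

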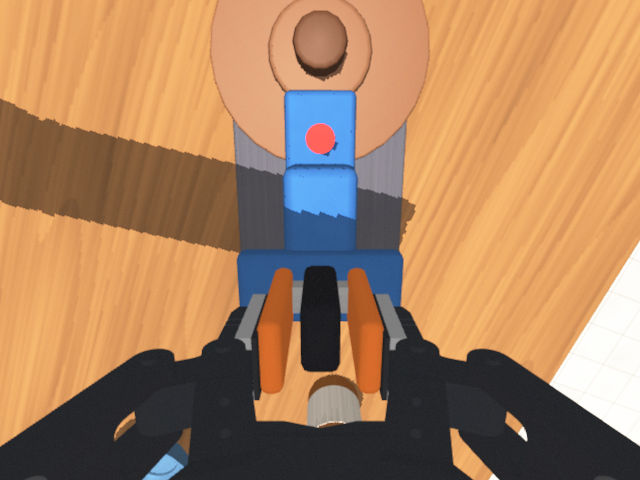

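The paddles are fully squeezed (about 39 mm apart at the pads). The rod came down about 4 mm, so the red end stands 31.6 mm above the nose. I'll release and repeat, easing the tool up a little during closing because the pads swing forward.

```bash
python3 -m creep '[[0,0,0,0,0,0,0],[0,0,0,0,0,0,0],[0,0,0,0,0,0,0],[0,0,0,0,0,0,30],[0,0,0,0,0,0,30],[0,0,0,0,0,0,30],[0,0,0,0,0,0,30],[0,0,0,0,0,0,30]]' 32
python3 -c "
from h import *
look('w7')"
python3 -m creep '[[0,0,0,0,0,0,255],[0,0,0,0,0,-1,255],[0,0,0,0,0,-1,255],[0,0,0,0,0,-1,255],[0,0,0,0,0,-1,255],[0,0,0,0,0,0,255],[0,0,0,0,0,0,255],[0,0,0,0,0,0,255]]' 32
python3 -c "
from h import *
look('w8')"
```

```text
clock: 10.6
position: [0.6078, -0.0756, 0.2813]
ee_rot: [0.567, 0.823, -0.0, 0.0]
ft_force: [0.3, -0.5, 0.1]
grip_width: 0.879
t 10.6 pos [ 0.6078 -0.0756  0.2813] F [ 0.3 -0.5  0.1] w 0.879 j [ 0.64  0.39 -0.77  1.43  0.27  1.43  0.23]
turn(tool) [-0.      0.0001  0.0009] shift(tool,mm) [0.8 0.3 0.3]
red 556 [ 0.5844 -0.0119  0.2444] nose z 0.2128 stand 0.0316
clock: 11.45
position: [0.6081, -0.0755, 0.2853]
ee_rot: [0.567, 0.823, 0.0, 0.0]
ft_force: [4.8, 0.6, -0.8]
grip_width: 0.451
t 11.45 pos [ 0.6081 -0.0755  0.2853] F [ 4.8  0.6 -0.8] w 0.451 j [ 0.63  0.39 -0.77  1.42  0.27  1.44  0.23]
turn(tool) [0.0006 0.     0.0011] shift(tool,mm) [0.7 0.  4.3]
red 486 [ 0.5844 -0.0119  0.2384] nose z 0.2127 stand 0.0257
```

View pics/w7.png

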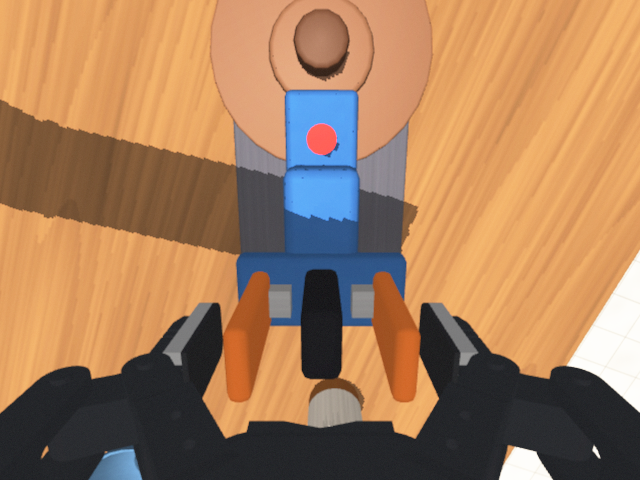

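The release (w7) shows the paddles fully apart and free of the fingers. The second squeeze lowered the rod 6.0 mm and left it standing 25.7 mm, with almost no wrist force. Two more cycles.

```bash
python3 -m creep '[[0,0,0,0,0,0,0],[0,0,0,0,0,2,0],[0,0,0,0,0,2,0],[0,0,0,0,0,0,30],[0,0,0,0,0,0,30],[0,0,0,0,0,0,30],[0,0,0,0,0,0,30],[0,0,0,0,0,0,30]]' 32
python3 -m creep '[[0,0,0,0,0,0,255],[0,0,0,0,0,-1,255],[0,0,0,0,0,-1,255],[0,0,0,0,0,-1,255],[0,0,0,0,0,-1,255],[0,0,0,0,0,0,255],[0,0,0,0,0,0,255],[0,0,0,0,0,0,255]]' 32
python3 -c "
from h import *
look('w9')"
python3 -m creep '[[0,0,0,0,0,0,0],[0,0,0,0,0,2,0],[0,0,0,0,0,2,0],[0,0,0,0,0,0,30],[0,0,0,0,0,0,30],[0,0,0,0,0,0,30],[0,0,0,0,0,0,30],[0,0,0,0,0,0,30]]' 32
python3 -m creep '[[0,0,0,0,0,0,255],[0,0,0,0,0,-1,255],[0,0,0,0,0,-1,255],[0,0,0,0,0,-1,255],[0,0,0,0,0,-1,255],[0,0,0,0,0,0,255],[0,0,0,0,0,0,255],[0,0,0,0,0,0,255]]' 32
python3 -c "
from h import *
look('w10')"
```

```text
clock: 12.3
position: [0.6078, -0.0756, 0.2814]
ee_rot: [0.567, 0.823, -0.0, 0.0]
ft_force: [0.0, 0.2, -0.6]
grip_width: 0.883
clock: 13.1
position: [0.6081, -0.0755, 0.2853]
ee_rot: [0.567, 0.823, 0.0, 0.0]
ft_force: [3.3, 1.1, -0.3]
grip_width: 0.45
t 13.1 pos [ 0.6081 -0.0755  0.2853] F [ 3.3  1.1 -0.3] w 0.45 j [ 0.63  0.39 -0.77  1.42  0.27  1.44  0.23]
turn(tool) [0.0008 0.0001 0.0011] shift(tool,mm) [ 0.8 -0.   4.3]
red 452 [ 0.5845 -0.012   0.2324] nose z 0.2128 stand 0.0196
clock: 13.95
position: [0.6078, -0.0756, 0.2814]
ee_rot: [0.567, 0.823, -0.0, 0.0]
ft_force: [-0.2, 1.3, 0.4]
grip_width: 0.883
clock: 14.75
position: [0.6081, -0.0755, 0.2853]
ee_rot: [0.567, 0.823, 0.0, 0.0]
ft_force: [5.0, 0.9, -1.6]
grip_width: 0.455
t 14.75 pos [ 0.6081 -0.0755  0.2853] F [ 5.   0.9 -1.6] w 0.455 j [ 0.63  0.39 -0.77  1.42  0.27  1.44  0.23]
turn(tool) [0.0007 0.0001 0.0011] shift(tool,mm) [ 0.7 -0.   4.3]
red 411 [ 0.5845 -0.0118  0.2264] nose z 0.2128 stand 0.0136
```

```bash
python3 -m creep '[[0,0,0,0,0,0,0],[0,0,0,0,0,2,0],[0,0,0,0,0,2,0],[0,0,0,0,0,0,30],[0,0,0,0,0,0,30],[0,0,0,0,0,0,30],[0,0,0,0,0,0,30],[0,0,0,0,0,0,30]]' 32
python3 -m creep '[[0,0,0,0,0,0,255],[0,0,0,0,0,-1,255],[0,0,0,0,0,-1,255],[0,0,0,0,0,-1,255],[0,0,0,0,0,-1,255],[0,0,0,0,0,0,255],[0,0,0,0,0,0,255],[0,0,0,0,0,0,255]]' 32
python3 -c "
from h import *
look('w11')
p,d=camera('scene');cv2.imwrite('pics/s11c.png',cv2.resize(p[170:290,240:380],None,fx=5,fy=5))"
```

```text
clock: 15.6
position: [0.6078, -0.0756, 0.2814]
ee_rot: [0.567, 0.823, -0.0, 0.0]
ft_force: [-0.1, -0.1, 1.3]
grip_width: 0.88
clock: 16.4
position: [0.6081, -0.0755, 0.2853]
ee_rot: [0.567, 0.823, 0.0, 0.0]
ft_force: [3.5, 0.9, -1.5]
grip_width: 0.449
t 16.4 pos [ 0.6081 -0.0755  0.2853] F [ 3.5  0.9 -1.5] w 0.449 j [ 0.63  0.39 -0.77  1.42  0.27  1.44  0.23]
turn(tool) [0.0006 0.     0.0011] shift(tool,mm) [0.7 0.  4.3]
red 377 [ 0.5844 -0.012   0.2203] nose z 0.2127 stand 0.0076
```

View pics/s11c.png

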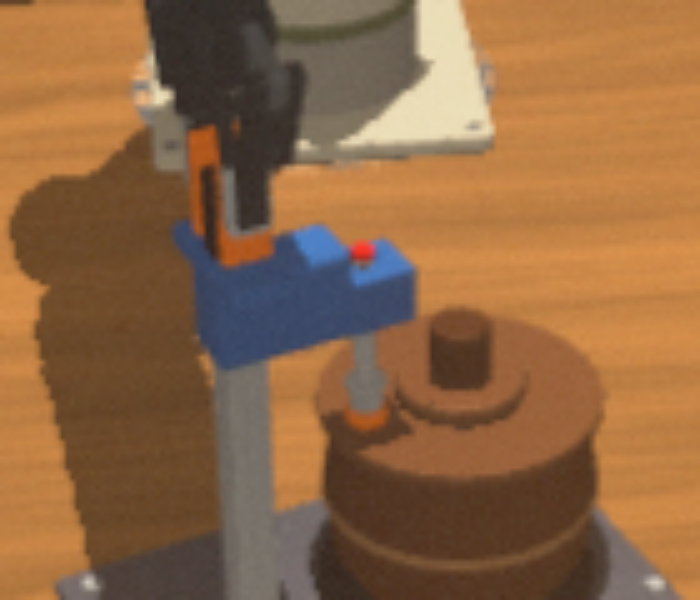

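The pad (crop pixel 367,420) is just above the lid, and the red end stands 7.6 mm. One more squeeze should bring the spring to about 5.5 mm, and I'll hold it there.

```bash
python3 -m creep '[[0,0,0,0,0,0,0],[0,0,0,0,0,2,0],[0,0,0,0,0,2,0],[0,0,0,0,0,0,30],[0,0,0,0,0,0,30],[0,0,0,0,0,0,30],[0,0,0,0,0,0,30],[0,0,0,0,0,0,30]]' 32
python3 -m creep '[[0,0,0,0,0,0,255],[0,0,0,0,0,-1,255],[0,0,0,0,0,-1,255],[0,0,0,0,0,-1,255],[0,0,0,0,0,-1,255],[0,0,0,0,0,0,255],[0,0,0,0,0,0,255],[0,0,0,0,0,0,255]]' 32
python3 -m creep '[[0,0,0,0,0,0,255],[0,0,0,0,0,0,255],[0,0,0,0,0,0,255]]'
python3 -c "
from h import *
look('w12')
p,d=camera('scene');cv2.imwrite('pics/s12c.png',cv2.resize(p[170:290,240:380],None,fx=5,fy=5))"
```

```text
clock: 17.3
position: [0.6078, -0.0756, 0.2813]
ee_rot: [0.567, 0.823, -0.0, 0.0]
ft_force: [0.4, -0.2, -0.7]
grip_width: 0.88
clock: 18.1
position: [0.6081, -0.0755, 0.2853]
ee_rot: [0.567, 0.823, 0.0, 0.0]
ft_force: [3.7, 0.8, -1.4]
grip_width: 0.451
clock: 18.4
position: [0.6081, -0.0755, 0.2853]
ee_rot: [0.567, 0.823, 0.0, 0.0]
ft_force: [5.2, 0.7, -1.6]
grip_width: 0.446
t 18.4 pos [ 0.6081 -0.0755  0.2853] F [ 5.2  0.7 -1.6] w 0.446 j [ 0.63  0.39 -0.77  1.42  0.27  1.44  0.23]
turn(tool) [0.0007 0.0001 0.001 ] shift(tool,mm) [0.8 0.  4.3]
red 349 [ 0.5843 -0.0119  0.2147] nose z 0.2127 stand 0.002
```

View pics/s12c.png

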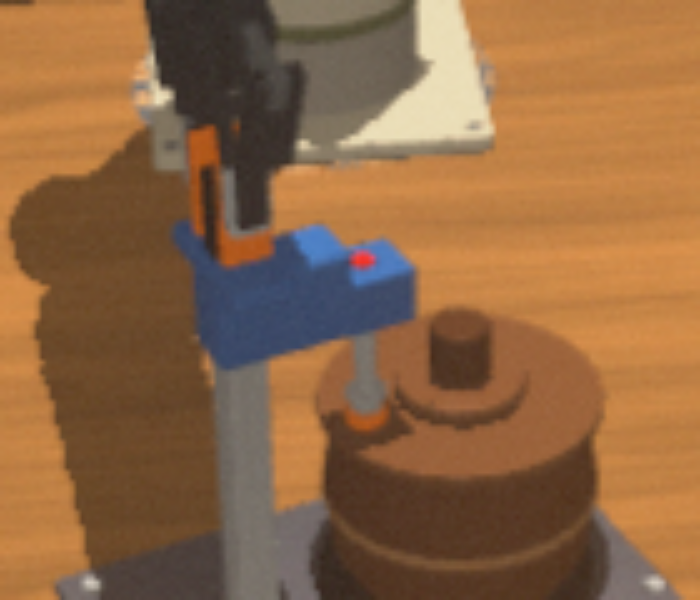

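View pics/w12.png

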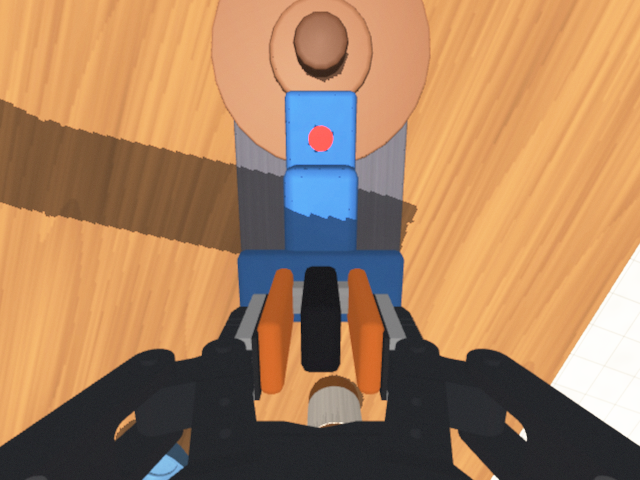

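The red end stands about 2 mm above the nose at (320,138), so the spring is pressed in about 5 mm. The collar has closed towards the pad, and the paddles are held squeezed. Another tooth would come too close to the limit, so I'm handing in.

```bash
python3 -c "
from workcell import *
print(hand_in())"
```

```text
the job is handed in; nothing more can be done
None
```

I handed the job in at about 18.5 s of the 64 s. The lid is home, the pad is pressed onto it, and the gripper is still holding the paddles squeezed. `hand_in()` gave no verdict.

- **Lid:** I pressed it down by its knob with the closed fingertips until it stopped moving at 0.162 m while the force climbed to about 52 N. A wrist-camera check afterwards put the knob top at 0.161 m.
- **Press:** I squeezed the paddles six times with a 32 N grip, releasing fully between squeezes. The rod came down about 4 mm on the first squeeze and 6 mm on each of the next four. On the last it came down about 5.6 mm, onto the lid.
- **Last checks:**
  - The red end stands 2.0 mm above the nose, so the spring is pressed in about 5 mm (allowed 3 to 11.2), which is about 6 N on the lid.
  - I expected 1.6 mm, a difference within the depth noise.
  - I left the spring a little short of half way, because one more tooth would have taken it to about 11 mm.
  - The gripper opening of about 38 mm matches fully squeezed paddles, and the force at the wrist was under 6 N.
- **Not checked:** I had no direct reading of the pad or finger contact forces. I did not re-measure the other things on the counter; nothing in the move records or pictures suggested I touched them.

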